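# Slide out the high-chair tray and lift the bread roll with tongs

## Robot

A 6-joint arm with a two-finger parallel gripper is mounted at the origin on the work surface. World frame = base frame: x ahead of the robot, y to its left, z up, the work surface at z = 0. Lengths are in m, angles in rad, forces in N, time in s.
With the tool pointing down it reaches from about 0.275 to 0.725 m from the base axis. Payload 5.6 kg.
Tool frame: the origin (TCP) lies between the finger pads; the fingertips stand 17 mm ahead of it and the grasp point (between the pads) lies 2 mm behind it (arm.nose_length is the distance from the TCP to the fingertips, in m); z points along the fingers, y is the direction in which the jaws open and shut (so a half turn about z gives the same grasp; the last joint's range is limited). The gripper opens to 85 mm and grips with 20 to 120 N. Pads are 22 mm wide; open, the fingers measure 114 mm over their backs; the gripper's body (76 mm by 85 mm) begins 54 mm behind the grasp point. The pads swing forward as they close: fully open they stand 13 mm farther back than shut.
Start: joints at [-1, 0.255, 0.108, 0, -1.424, -0.285], TCP at [0.155, -0.528, 0.219] pointing down, gripper open.
Joint ranges: [-2.95, 2.95], [-1.21, 1.97], [-1.09, 1.5], [-2.87, 1.71], [-2.94, -0.07], [-3.05, 3.05]. Speed limits (rad/s): [2.57, 2.57, 3.14, 3.14, 3.14, 3.14].

## Interface

Orientations are given as a 3x3 rotation matrix whose columns are the frame's x, y, z axes.
In Python, from cell import arm, get_image, calibration gives the robot as it stands.
- The arm moves only by the tool play_rows, never from a script. Its argument "targets" is text: rows parted by semicolons, each of 4 numbers parted by spaces: the shift along the world's x, y, z each as a share of 2 cm, from -1 to 1, then the turn about the world's z as a share of 45 degrees, from -1 to 1. In form: dx dy dz twist; .... A call has 1 to 8 rows; each row shifts and turns the commanded pose from where the row before left it; what a row does not reach is not made up. A row lasts 1/8 s, in which the tool goes at most 62.5 mm and 10.7 degrees, less where a joint would pass 70% of its speed; a pose out of reach is approached as far as the arm can. A call with a number of a shift or a turn outside -1 to 1 is refused whole. A call with a gripper value outside its range is refused whole. "gripper" is the closure, from 0 (fully open) to 1 (shut), set as the call begins (left out, the last holds). The fingers move at their own pace and stop on an object; "force" is the grip in N (left out, the last holds). Time passes only in rows, so rows that do not move let the fingers close. It gives the time, the measured TCP pose, the force and the opening at its end, in the units of the state.
- arm.observe(): the state, without advancing time (a new reading comes with each control period).
- get_image(name): name is "scene" or "top" or "wrist"; returns the picture (400x640x3 uint8, blue, green, red); there is no depth.
- calibration(name): a dict with "mtx" (3x3 intrinsics, pixels), "pose" (4x4, takes a point from camera to world coordinates); the wrist camera has in their place "hand_eye" (4x4, takes a point from camera to tool coordinates, whose origin is the TCP and whose axes are the flange's). Camera axes: x right, y down, z forward; pixel columns grow to the right and rows downward; lengths in m; the calibration is good to about 2 mm. A picture is of the moment at which its call begins: read the wrist's pose just before it. calibration takes no time and is no camera call.
- arm.finish_job(): hands the job in, once; it reports no verdict.
The state is a dict: "clock": time; "joints": joint angles; "joint_velocities": joint speeds; "joint_torque": joint torques, N m; "eef_pos": TCP position; "tcp_rot": TCP orientation; "wrist_force": force on the tool from outside, world axes, zero at the start; "ft_torque": the same for the moment, N m; "opening": finger opening in m.
Only numpy, scipy, OpenCV 4.12 (cv2) and the standard library are available. Lean on these libraries where they do the work, as an engineer would, in place of code of your own. Each camera call takes 0.05 s, during which the arm holds its last target. There are 200 camera calls.

## Task

Pull the high chair's tray all the way out to its stop by its upright metal lever and leave it out there. Then take the serving tongs lying beside the tray, close them on the bread roll and lift it about 10 cm off its plate, touching the roll with nothing but the tongs; the program finishes while still holding the roll up, still, in the tongs. Do not tip the tumbler, push the plate or spoons off the tray, or shift the snap-lid container.

Things in the scene. Friction and masses are not known exactly. Their poses are not given: they have to be found in the camera images.
- tray (a joint): travel of the walnut tray in m: 0 home towards the chair, 0.08 out at its stop. It slides along the minus x axis of tray_mid, towards the robot. A return spring (30 N/m) and rail friction (5 N) resist, about 8 N at most; the friction beats the spring, so the tray stays where it is left. All that rests on it rides along.
- tray_mid (a point): middle of the tray's flat upper face, 20 mm above the table; x points to the chair's back, z up. The tray is a 300 (x) by 360 (y) mm walnut board 12 mm thick, with a rim 8 mm wide standing 8 mm above the face. It moves with the tray.
- lever (a point): middle of the top of the steel lever, an upright fixed post at the tray's front edge, off to the robot's right (170 mm before and 110 mm to the -y side of the tray's middle), 16 mm (along tray x) by 22 mm (along tray y), its top 66 mm above the table, 46 mm of it free above its foot. Axes as tray_mid. Pinch it from above and pull.
- plate: mint silicone plate, 160 mm across, rim 12 mm high, inner floor 5 mm thick; origin at the middle of its underside, on the tray. Loose, 0.3 kg.
- roll: small round golden-brown bread roll, 48 mm across at its widest (14 to 26 mm above its underside), 42 mm high, flat underneath, about 35 g; origin at the middle of its underside. It stands on the plate's floor.
- tongs: steel tongs on the table left or right of the tray, 205 mm long, 22 mm high, 0.12 kg; origin on the underside, mid-line, at the place to grip, 90 mm ahead of the pivots; x points to the tips. Outer faces of the arms there: 55 mm apart when open, 40 mm when closed on the roll. Springs hold them open: 9 N per arm there starts closing, 11 N closes onto the roll; half squeezed they can be carried
- tongs_left: left arm of the tongs, a steel strip 4 mm thick, 22 mm high; origin at its pivot, 90 mm behind and 10 mm left (+y) of the tongs' origin; it turns with the arm, 0 rad open, 0.085 closed on the roll, 0.14 at most. The strip to grip runs 40 to 140 mm ahead of the pivot, the flat head that bears on the roll 165 to 200 mm. Both arms move alike.
- tongs_right: right arm of the tongs, the mirror image; pivot 10 mm to -y of the mid-line. A round pivot drum 32 mm across stands between the two pivots, at the rear end.
- tip_left (a point): middle of the inner face of the left tong head, 92 mm ahead of the tongs' origin and 11 mm above the tongs' underside; about 79 mm from tip_right when open, 48 mm when closed on the roll. Moves with the arm.
- tip_right (a point): the same point on the right tong head.
- tumbler: clear glass tumbler, 62 mm across, 90 mm high, on the far left of the tray; origin at the middle of its underside. Keep it upright.
- spoon0: orange training spoon, 140 mm long, lying along the right side of the tray; origin under its middle
- spoon1: a second such spoon beside it
- container: closed clear container with a white snap lid, 128 by 93 mm and 56 mm high, 0.35 kg, on the table on the other side of the tray from the tongs; origin at the middle of its underside
Not all that is in view belongs to the job. There is more than one size of the plate; the one meant has the size given above.

How it is judged:
On the way, in this order (a step that is already met when the one before it is completed fails the run):
1. the tray is pulled out to its stop (value of joint tray above 0.075 m), for 0.2 s.
2. the tongs are picked up by the gripper (contact force between the fingers and tongs above 1 N and height (world z) of tongs above 0.03 m), for 0.2 s.
3. both tong heads grip the roll (contact force between each of tongs_left, tongs_right and roll above 0.3 N and contact force between the fingers and tongs above 1 N), for 0.2 s.
At the end, for the whole second after the job is handed in: Both tong heads press the roll (over 0.3 N each), the fingers hold the tongs (over 1 N); the roll is 85 mm or more above the table, slower than 30 mm/s; neither roll nor tongs touches plate, tumbler or container; the tray is at least 70 mm out; the tumbler stands (tilt under 0.3 rad) (all of step 3 and height (world z) of roll above 0.085 m and value of joint tray above 0.07 m and contact force between each of roll, tongs and plate below 0.05 N and contact force between each of roll, tongs and tumbler below 0.05 N and contact force between each of tongs, roll and container below 0.05 N and linear speed of roll below 0.03 m/s and angle between tumbler's own z axis and vertical below 0.3 rad); the arm keeps its last pose, push and grip.
It fails at once if the robot touches the roll itself (contact force between any of the arm, the fingers and roll above 0.5 N).
It fails at once if the tumbler tips (angle between tumbler's own z axis and vertical above 0.35 rad).
It fails at once if the tumbler, a spoon, the plate or the roll falls off the tray (height (world z) of any of tumbler, spoon0, spoon1, plate, roll below 0.01 m).
It fails at once if the container is shifted by more than 30 mm (distance of container from where it was at the start of the episode above 0.03 m).
It also fails if it takes over 48 s, if anything falls off the work surface, if the arm or the gripper's body presses on something with over 40 N, if the wrist force passes 120 N, or if a joint passes its speed limit or range.

## Working session

There is one attempt and no reset: what is moved stays moved. The work goes in short steps, Python scripts to look and compute and a tool call to move; the robot and the scene stay as the last step left them, time stands still between calls to the robot, and variables do not carry over. Pictures are saved under pics/ and viewed, about 8 in all and at most 12, crops included, and the job is handed in when it is done.

Besides the shell and the picture viewer there is one more tool, called after "Call:" as a command line: name --argument value ..., lists and objects as JSON in quotes. play_rows: Moves the arm, as the interface text tells. Shift numbers are shares of 2 cm and turn numbers shares of 45 degrees, none past 1 either way. Its arguments: {"type":"object","properties":{"targets":{"type":"string"},"gripper":{"type":"number"},"force":{"type":"number"}},"required":["targets"]}

```bash
mkdir -p pics; ls
python3 - <<'E'
from cell import arm,get_image,calibration
import cv2,numpy as np
np.set_printoptions(precision=4,suppress=True)
for n in("scene","top"):
    im=get_image(n);cv2.imwrite(f"pics/{n}0.png",im);c=calibration(n);print(n,c["mtx"],c["pose"])
s=arm.observe();print(s["clock"],s["eef_pos"],s["tcp_rot"],s["opening"],s["wrist_force"]);print(calibration("wrist"))
E
```

```text
pics
scene [[519.1003   0.     309.882 ]
 [  0.     519.1003 201.7967]
 [  0.       0.       1.    ]] [[ 0.8846  0.2646 -0.384   1.053 ]
 [ 0.4661 -0.5278  0.7101 -0.9127]
 [-0.0148 -0.8071 -0.5902  0.8134]
 [ 0.      0.      0.      1.    ]]
top [[495.9524   0.     319.3576]
 [  0.     495.9524 197.428 ]
 [  0.       0.       1.    ]] [[ 0.0269 -0.9843  0.1744  0.3512]
 [-0.9994 -0.03   -0.0151  0.0138]
 [ 0.0201 -0.1739 -0.9846  1.2277]
 [ 0.      0.      0.      1.    ]]
0.1 [ 0.155  -0.5272  0.2184] [[-0.9595 -0.2819 -0.0006]
 [-0.2819  0.9595  0.0017]
 [ 0.0001  0.0018 -1.    ]] 0.08510977966940306 [-0.5286 -0.2525 -1.6939]
{'mtx': array([[299.4153,   0.    , 314.7676],
       [  0.    , 299.4153, 197.5401],
       [  0.    ,   0.    ,   1.    ]]), 'hand_eye': array([[ 0.0001, -0.9632, -0.2689,  0.0663],
       [ 1.    ,  0.0004, -0.0009,  0.0013],
       [ 0.001 , -0.2689,  0.9632, -0.1543],
       [ 0.    ,  0.    ,  0.    ,  1.    ]])}
```

View pics/top0.png

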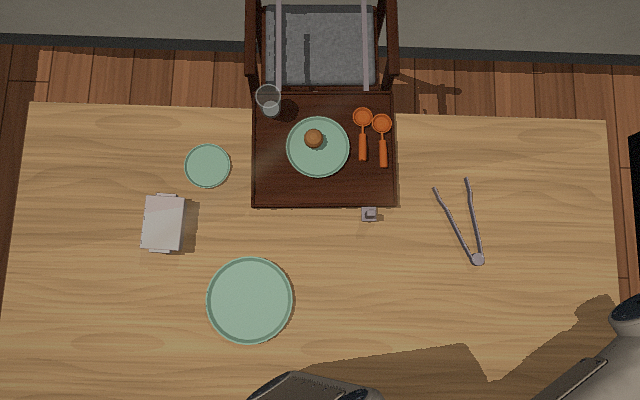

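View pics/scene0.png

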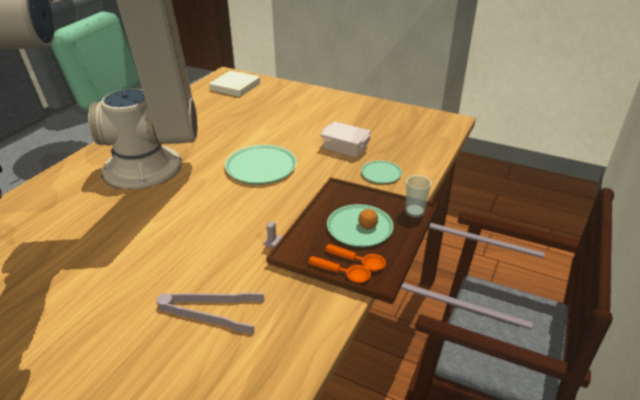

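Top view: the tray spans about (252–396, 90–207), with the lever at (370,213). The tongs lie to its right, drum at (477,259) and tips at (435,188) and (467,179). There are three mint plates: (208,166) small, (318,147) on the tray with the roll at (313,138), and (250,300) large. The one on the tray should be the 160 mm one, so I'll measure it.

```bash
cat > h.py <<'E'
from cell import arm,get_image,calibration
import cv2,numpy as np
np.set_printoptions(precision=4,suppress=True)
def cam(n,s=None):
    c=calibration(n)
    if n!="wrist": return c["mtx"],c["pose"]
    T=np.eye(4);T[:3,:3]=s["tcp_rot"];T[:3,3]=s["eef_pos"];return c["mtx"],T@c["hand_eye"]
def ray(K,P,uv,z):
    uv=np.atleast_2d(uv).astype(float);d=np.c_[(uv-K[:2,2])/K[0,0],np.ones(len(uv))]@P[:3,:3].T
    return P[:3,3]+d*((z-P[2,3])/d[:,2])[:,None]
def proj(K,P,X):
    c=(np.atleast_2d(X)-P[:3,3])@P[:3,:3];return c[:,:2]/c[:,2:]*K[0,0]+K[:2,2]
E
python3 - <<'E'
from h import *
im=cv2.imread("pics/top0.png");K,P=cam("top")
hsv=cv2.cvtColor(im,cv2.COLOR_BGR2HSV)
g=cv2.inRange(hsv,(60,40,80),(95,255,255))
for c in cv2.findContours(g,0,2)[0]:
    if cv2.contourArea(c)>500:
        h=cv2.convexHull(c)[:,0]
        (x,y),ax,a=cv2.fitEllipse(h);X=ray(K,P,h,.032);e=cv2.fitEllipse(X[:,:2].astype(np.float32)*1000)
        print("plate",x,y,e)
# tray corners: dark mask
V=hsv[...,2]
m=cv2.inRange(hsv,(0,0,0),(180,255,95));m[:88]=0;m[212:]=0;m[:,:240]=0;m[:,405:]=0
m=cv2.morphologyEx(m,cv2.MORPH_CLOSE,np.ones((25,25)))
c=max(cv2.findContours(m,0,2)[0],key=cv2.contourArea);r=cv2.minAreaRect(c);print("tray px",r)
b=cv2.boxPoints(r);print(b,ray(K,P,b,.028))
# grey metal
m=cv2.inRange(hsv,(0,0,60),(180,60,200));
for n,(x0,y0,x1,y1) in dict(lever=(350,200,385,230),tongs=(420,170,500,275)).items():
    k=np.zeros_like(m);k[y0:y1,x0:x1]=m[y0:y1,x0:x1]
    c=max(cv2.findContours(k,0,2)[0],key=cv2.contourArea);r=cv2.minAreaRect(c);print(n,r,cv2.contourArea(c))
print("lever",ray(K,P,(370,213),.066),"drum",ray(K,P,(477.5,259),.022))
print("tips",ray(K,P,[(435,188),(467,179)],.022))
cv2.imwrite("pics/crop1.png",np.hstack([cv2.resize(im[195:230,345:395],None,fx=7,fy=7,interpolation=2),cv2.resize(im[170:270,425:500],(184,245),interpolation=2)]))
a=cv2.resize(im[165:275,420:500],None,fx=5,fy=5,interpolation=2)
b=cv2.resize(im[185:235,340:400],None,fx=6,fy=6,interpolation=2);b=cv2.copyMakeBorder(b,0,a.shape[0]-b.shape[0],0,0,0)
cv2.imwrite("pics/crop1.png",np.hstack([a,b]))
E
```

```text
plate 248.52171325683594 300.08575439453125 ((313.94476318359375, 155.51124572753906), (202.180908203125, 202.8361053466797), 61.40656661987305)
plate 206.59664916992188 165.22146606445312 ((635.5575561523438, 275.5093994140625), (110.76870727539062, 110.9547119140625), 46.893550872802734)
plate 317.4385986328125 146.5078887939453 ((692.6026611328125, 3.6125242710113525), (156.31362915039062, 156.7692108154297), 155.98472595214844)
tray px ((326.5, 149.5), (123.0, 155.0), 90.0)
[[249.  88.]
 [404.  88.]
 [404. 211.]
 [249. 211.]] [[ 0.8414  0.1823  0.028 ]
 [ 0.8553 -0.2141  0.028 ]
 [ 0.5362 -0.2132  0.028 ]
 [ 0.5249  0.166   0.028 ]]
lever ((368.3676452636719, 213.27940368652344), (14.572335243225098, 14.188854217529297), 85.60128784179688) 174.0
tongs ((462.203125, 224.1202392578125), (87.98824310302734, 36.85993576049805), 73.1416015625) 580.5
lever [[ 0.5231 -0.1251  0.066 ]] drum [[ 0.4245 -0.3933  0.022 ]]
tips [[ 0.5974 -0.2919  0.022 ]
 [ 0.6228 -0.3726  0.022 ]]
```

View pics/crop1.png

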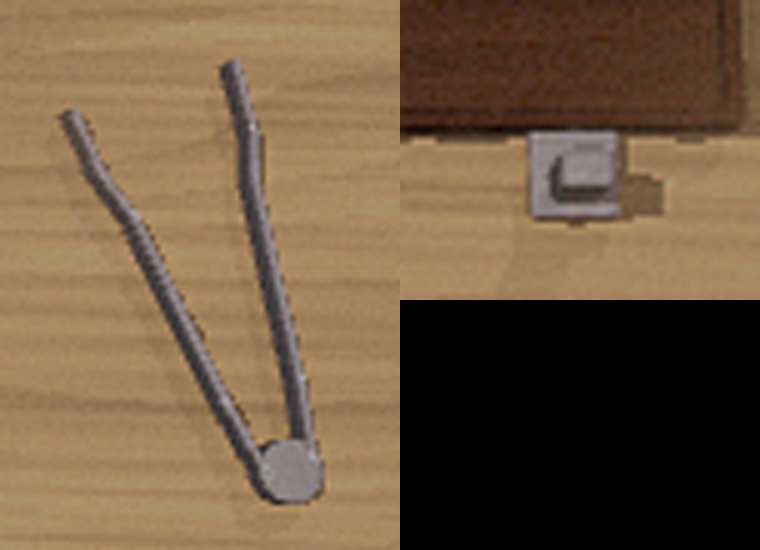

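The tray plate measures 156 mm, against 111 and 202 mm for the others, so it is the 160 mm one. The lever top is at pixel (371.3, 212.8). Next: tray yaw, roll position, and the first approach.

Run:
```python
from h import *
im=cv2.imread("pics/top0.png");K,P=cam("top");g=cv2.cvtColor(im,cv2.COLOR_BGR2GRAY).astype(float)
pts=[]
for u in list(range(262,350,4)):
    d=np.diff(cv2.GaussianBlur(g,(5,5),0)[198:216,u]);pts.append((u,198+.5+np.argmax(d)))
pts=np.array(pts);X=ray(K,P,pts,.026);f=np.polyfit(X[:,1],X[:,0],1);print("front edge x=",f,"yaw deg",-np.degrees(np.arctan(f[0])),pts[0],pts[-1])
print("lever",ray(K,P,(371.3,212.8),.066))
hsv=cv2.cvtColor(im,cv2.COLOR_BGR2HSV);m=cv2.inRange(hsv,(5,90,90),(20,255,255));k=np.zeros_like(m);k[125:152,300:328]=m[125:152,300:328]
c=max(cv2.findContours(k,0,2)[0],key=cv2.contourArea);(x,y),r=cv2.minEnclosingCircle(c);print("roll",x,y,r,ray(K,P,(x,y),.046),ray(K,P,(x+r,y),.046))
```

```text
front edge x= [-0.0438  0.5375] yaw deg 2.5066836341327683 [262.  208.5] [346.  207.5]
lever [[ 0.5237 -0.1282  0.066 ]]
roll 313.0 137.5 9.34087085723877 [[0.7104 0.0154 0.046 ]] [[ 0.7112 -0.0077  0.046 ]]
```

Call:
play_rows --targets "1 1 0 0;1 1 0 0;1 1 0 -0.2;1 1 0 -0.15;1 1 0 0;1 1 0 0;1 1 0 0;1 1 0 0" --gripper 0 --force 60

```text
clock: 1.1
eef_pos: [0.3155, -0.3667, 0.2188]
tcp_rot: [[-1.0, -0.011, -0.001], [-0.011, 1.0, 0.001], [0.001, 0.001, -1.0]]
wrist_force: [0.6, -0.1, -0.3]
opening: 0.0854
```

Call:
play_rows --targets "0.9 1 0 0.04;0.9 1 0 0;0.9 1 0 0;0.9 1 0 0;0.9 1 0 0;0.9 1 0 0;0.9 1 0 0;0.9 1 0 0"

```text
clock: 2.1
eef_pos: [0.4594, -0.2068, 0.2187]
tcp_rot: [[-0.999, -0.042, -0.001], [-0.042, 0.999, 0.0], [0.001, 0.0, -1.0]]
wrist_force: [-0.1, -1.0, -0.6]
opening: 0.0853
```

Call:
play_rows --targets "0.8 1 -0.7 0;0.8 1 -0.7 0;0.8 1 -0.8 0;0.7 0.9 -0.8 0;0 0 0 0"

```text
clock: 2.72
eef_pos: [0.5208, -0.1284, 0.1571]
tcp_rot: [[-0.999, -0.044, -0.004], [-0.044, 0.999, 0.0], [0.004, 0.001, -1.0]]
wrist_force: [-0.4, 0.2, -0.6]
opening: 0.0855
```

Run:
```python
from h import *
s=arm.observe();im=get_image("wrist");K,P=cam("wrist",s);print(s["eef_pos"],s["tcp_rot"])
cv2.imwrite("pics/w1.png",im);print(proj(K,P,[.5237,-.1282,.066]))
```

```text
[ 0.5208 -0.1284  0.1571] [[-0.999  -0.0438 -0.0037]
 [-0.0438  0.999   0.0004]
 [ 0.0037  0.0006 -1.    ]]
[[313.1185 199.1367]]
```

View pics/w1.png

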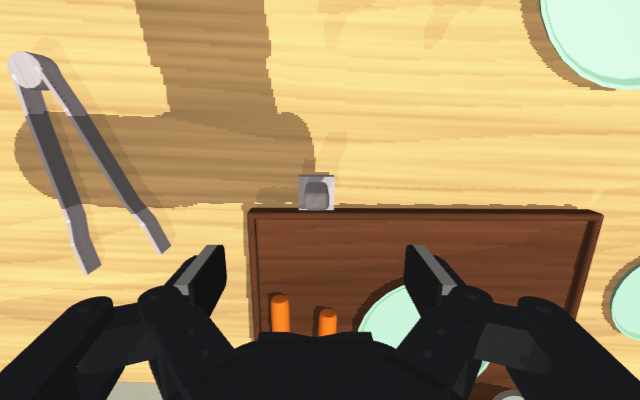

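The wrist view shows the lever top at about (316,193), against a prediction of (313,199). That is agreement within about 4 mm, so I go down and pinch. The tongs are visible at left.

Call:
play_rows --targets "0 0.05 -1 0;0 0.05 -1 0;0 0 -1 0;0 0 -1 0;0 0 -0.8 0;0 0 -0.75 0;0 0 0 0"

```text
clock: 3.65
eef_pos: [0.5203, -0.128, 0.0474]
tcp_rot: [[-0.999, -0.042, -0.002], [-0.042, 0.999, -0.0], [0.002, 0.0, -1.0]]
wrist_force: [0.2, 0.4, 0.5]
opening: 0.0854
```

Call:
play_rows --targets "0 0 0 0;0 0 0 0;0 0 0 0;0 0 0 0;0 0 0 0;0 0 0 0" --gripper 1

```text
clock: 4.4
eef_pos: [0.5213, -0.1271, 0.0489]
tcp_rot: [[-0.999, -0.043, 0.001], [-0.043, 0.999, 0.001], [-0.001, 0.001, -1.0]]
wrist_force: [-2.2, 3.6, 5.2]
opening: 0.0192
```

Call:
play_rows --targets "-0.3 0 0 0;-0.5 -0.02 0 0;-0.5 -0.02 0 0;-0.5 -0.02 0 0;-0.5 -0.02 0 0;-0.5 -0.02 0 0;-0.5 -0.02 0 0;0 0 0 0"

```text
clock: 5.4
eef_pos: [0.4565, -0.1296, 0.0488]
tcp_rot: [[-0.999, -0.043, 0.004], [-0.043, 0.999, 0.001], [-0.004, 0.0, -1.0]]
wrist_force: [2.8, 3.6, 2.1]
opening: 0.019
```

Call:
play_rows --targets "-0.3 -0.01 0 0;-0.25 -0.01 0 0;-0.2 0 0 0;-0.1 0 0 0;0 0 0 0"

```text
clock: 6.02
eef_pos: [0.4413, -0.1302, 0.0489]
tcp_rot: [[-0.999, -0.043, 0.006], [-0.043, 0.999, 0.0], [-0.006, -0.0, -1.0]]
wrist_force: [8.9, 1.7, -3.3]
opening: 0.0192
```

Call:
play_rows --targets "-0.15 0 0 0;-0.1 0 0 0;0 0 0 0"

```text
clock: 6.4
eef_pos: [0.4413, -0.1302, 0.0491]
tcp_rot: [[-0.999, -0.043, 0.015], [-0.043, 0.999, -0.0], [-0.015, -0.001, -1.0]]
wrist_force: [22.3, -1.8, -20.9]
opening: 0.0191
```

Run:
```python
from h import *
im=get_image("top");K,P=cam("top");cv2.imwrite("pics/top1.png",im);g=cv2.cvtColor(im,cv2.COLOR_BGR2GRAY).astype(float)
pts=[]
for u in list(range(258,300,4)):
    d=np.diff(cv2.GaussianBlur(g,(5,5),0)[235:270,u]);pts.append((u,235+.5+np.argmax(d)))
print(pts[0],pts[-1]);X=ray(K,P,np.array(pts),.026);X=X[np.abs(X[:,0]-np.median(X[:,0]))<.01];print("edge x at y",X[:,:2][[0,-1]],"moved",(.5375-.0438*X[:,1]-X[:,0]).mean())
```

```text
(258, np.float64(240.5)) (298, np.float64(247.5))
edge x at y [[0.4485 0.0729]
 [0.4397 0.0436]] moved 0.09007480999624941
```

Pulling a further 5 mm left the lever at 80.0 mm of travel while the force rose to 22 N, so it is at the stop. I'll relax, release and go up.

Call:
play_rows --targets "0.15 0 0 0;0.05 0 0 0;0 0 0 0"

```text
clock: 6.82
eef_pos: [0.4413, -0.1302, 0.049]
tcp_rot: [[-0.999, -0.043, 0.008], [-0.043, 0.999, 0.0], [-0.008, -0.0, -1.0]]
wrist_force: [10.5, 2.2, -6.9]
opening: 0.0194
```

Call:
play_rows --targets "0 0 0 0;0 0 0 0;0 0 0 0;0 0 0 0;0 0 0.5 0;0 0 1 0;0 0 1 0;0 0 1 0" --gripper 0

```text
clock: 7.82
eef_pos: [0.4371, -0.1306, 0.1196]
tcp_rot: [[-0.999, -0.042, 0.001], [-0.042, 0.999, -0.0], [-0.001, -0.0, -1.0]]
wrist_force: [0.8, -0.1, -0.1]
opening: 0.0855
```

Call:
play_rows --targets "0.3 -0.9 0.5 0;0.3 -1 0.5 0;0.3 -1 0.3 0.1;0.3 -1 0.2 0.15;0.3 -1 0 0.1;0.3 -1 0 0;0.3 -1 0 0;0.3 -1 0 0"

```text
clock: 8.82
eef_pos: [0.4853, -0.2895, 0.1485]
tcp_rot: [[-0.951, -0.31, 0.0], [-0.31, 0.951, -0.0], [0.0, -0.0, -1.0]]
wrist_force: [0.7, -0.1, -0.1]
opening: 0.0852
```

Call:
play_rows --targets "0.3 -1 0 0;0.3 -1 0 0;0.3 -1 0 0;0.3 -0.8 0 0;0 0 0 0"

```text
clock: 9.45
eef_pos: [0.509, -0.3655, 0.1478]
tcp_rot: [[-0.951, -0.309, -0.001], [-0.309, 0.951, 0.0], [0.001, 0.0, -1.0]]
wrist_force: [0.3, -0.4, 0.9]
opening: 0.0854
```

Run:
```python
from h import *
s=arm.observe();im=get_image("wrist");K,P=cam("wrist",s);print(s["eef_pos"],s["tcp_rot"])
cv2.imwrite("pics/w2.png",im);print(proj(K,P,[[.4245,-.3933,.022],[.51,-.365,.022],[.5974,-.2919,.022],[.6228,-.3726,.022]]))
t=get_image("top");cv2.imwrite("pics/top2.png",t)
```

```text
[ 0.509  -0.3655  0.1478] [[-0.951  -0.3093 -0.0006]
 [-0.3093  0.951   0.0001]
 [ 0.0005  0.0003 -1.    ]]
[[313.2996  87.3034]
 [313.8968 186.7833]
 [354.1833 284.1835]
 [274.0672 283.4678]]
```

View pics/w2.png

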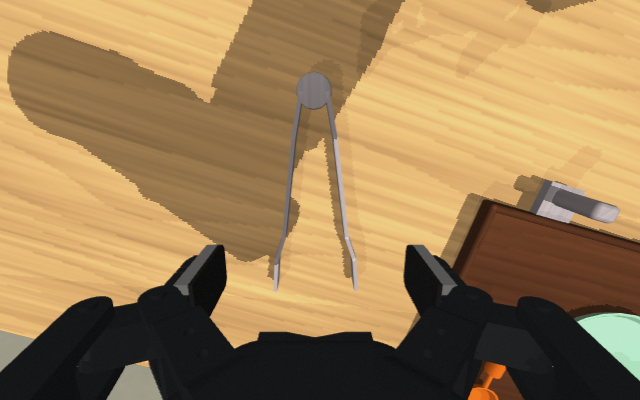

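View pics/top2.png

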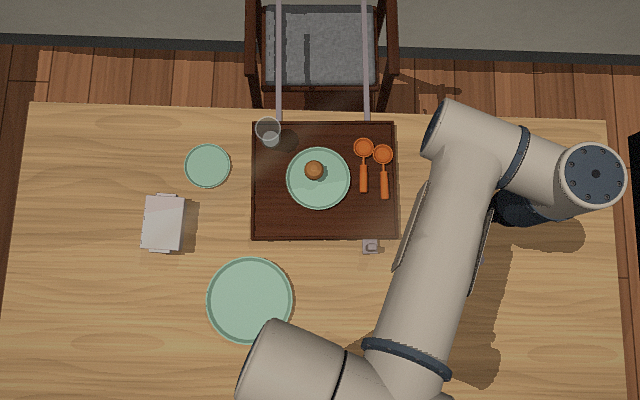

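Tongs in the wrist view: drum (313,90), tips (276,288) and (355,288), which is 3–4 px farther along than predicted. I correct by +3 mm in x and +1 mm in y. The tray stands out at its stop with everything on it upright.

Call:
play_rows --targets "0.15 0.05 -1 0;0 0 -1 0;0 0 -1 0;0 0 -1 0;0 0 -1 0;0 0 -0.8 0;0 0 -0.6 0;0 0 0 0"

```text
clock: 10.55
eef_pos: [0.5116, -0.3631, 0.0194]
tcp_rot: [[-0.95, -0.312, -0.001], [-0.312, 0.95, 0.001], [0.001, 0.001, -1.0]]
wrist_force: [0.3, 0.6, -0.7]
opening: 0.0851
```

Call:
play_rows --targets "0 0 0 0;0 0 0 0;0 0 0 0;0 0 0 0" --gripper 0.42

```text
clock: 11.05
eef_pos: [0.5122, -0.3636, 0.0204]
tcp_rot: [[-0.95, -0.312, 0.0], [-0.312, 0.95, -0.0], [-0.0, -0.0, -1.0]]
wrist_force: [-0.1, 0.4, 0.4]
opening: 0.0498
```

Call:
play_rows --targets "0 0 0.3 0;0 0 0.6 0;0 0 0.8 0;0 0 0.8 0;0 0 0.8 0;0 0 0.8 0;0 0 0.8 0;0 0 0.4 0"

```text
clock: 12.05
eef_pos: [0.5125, -0.3637, 0.1276]
tcp_rot: [[-0.95, -0.312, 0.001], [-0.312, 0.95, -0.001], [-0.001, -0.001, -1.0]]
wrist_force: [0.7, -0.1, 0.4]
opening: 0.0497
```

Run:
```python
from h import *
s=arm.observe();im=get_image("wrist");K,P=cam("wrist",s);print(s["eef_pos"],s["opening"],s["wrist_force"],s["ft_torque"])
cv2.imwrite("pics/w3.png",im)
# tray objects
t=cv2.imread("pics/top2.png");K,P=cam("top");hsv=cv2.cvtColor(t,cv2.COLOR_BGR2HSV)
m=cv2.inRange(hsv,(5,90,90),(20,255,255));k=np.zeros_like(m);k[155:185,300:330]=m[155:185,300:330]
c=max(cv2.findContours(k,0,2)[0],key=cv2.contourArea);(x,y),r=cv2.minEnclosingCircle(c);M=cv2.moments(c);print("roll",x,y,r,M['m10']/M['m00'],M['m01']/M['m00'],ray(K,P,(x,y),.046))
# scene view cross-check
sc=get_image("scene");cv2.imwrite("pics/scene1.png",sc);K2,P2=cam("scene")
hs=cv2.cvtColor(sc,cv2.COLOR_BGR2HSV);R=ray(K,P,(x,y),.046)[0];q=proj(K2,P2,R)[0];print("pred scene",q)
m=cv2.inRange(hs,(5,120,80),(20,255,255));a,b=q.astype(int);k=np.zeros_like(m);k[b-18:b+18,a-18:a+18]=m[b-18:b+18,a-18:a+18]
c=max(cv2.findContours(k,0,2)[0],key=cv2.contourArea);print(cv2.minEnclosingCircle(c))
(u,v),_=cv2.minEnclosingCircle(c);X=cv2.triangulatePoints(K@np.linalg.inv(P)[:3],K2@np.linalg.inv(P2)[:3],np.array([[x],[y]]),np.array([[u],[v]]));print("tri",(X[:3]/X[3]).T)
```

```text
[ 0.5125 -0.3637  0.1276] 0.049698630728234196 [ 0.6893 -0.0641  0.3582] [-0.0015 -0.0063  0.0435]
roll 313.5 169.39999389648438 9.519022941589355 313.2988505747126 169.47464503042596 [[0.6296 0.0118 0.046 ]]
pred scene [337.5308 209.6983]
((336.994384765625, 210.14044189453125), 9.355606079101562)
tri [[0.6292 0.0114 0.045 ]]
```

View pics/w3.png

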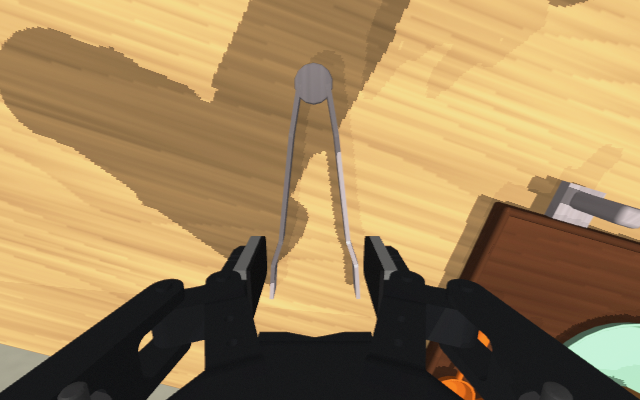

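The tongs were not picked up: they are still open on the table, drum at (313,83), tips at (272,297) and (357,297). In this view the fingertips, at (264,237) and (367,237), appear about 20 mm behind the TCP rather than 17 mm ahead of it. I check that numerically.

Run:
```python
from h import *
print(arm.nose_length)
K=calibration("wrist")["mtx"];H=calibration("wrist")["hand_eye"]
for o in(.0425,.025):
    for z in(.017,.004,-.01,-.02,-.03): print(o,z,proj(K,H,[[.011,-o,z],[-.011,-o,z]]).round(0).tolist())
a=cv2.imread("pics/w2.png")[190:310,150:320];b=cv2.imread("pics/w3.png")[190:310,190:360]
cv2.imwrite("pics/fing.png",np.hstack([cv2.resize(a,None,fx=2.3,fy=2.3),cv2.resize(b,None,fx=2.3,fy=2.3)]))
```

```text
0.017
0.0425 0.017 [[242.0, 210.0], [244.0, 243.0]]
0.0425 0.004 [[237.0, 217.0], [239.0, 253.0]]
0.0425 -0.01 [[230.0, 226.0], [233.0, 264.0]]
0.0425 -0.02 [[224.0, 233.0], [228.0, 274.0]]
0.0425 -0.03 [[218.0, 242.0], [222.0, 285.0]]
0.025 0.017 [[271.0, 210.0], [273.0, 243.0]]
0.025 0.004 [[268.0, 217.0], [270.0, 253.0]]
0.025 -0.01 [[264.0, 226.0], [266.0, 264.0]]
0.025 -0.02 [[260.0, 233.0], [263.0, 274.0]]
0.025 -0.03 [[257.0, 242.0], [259.0, 285.0]]
```

View pics/fing.png

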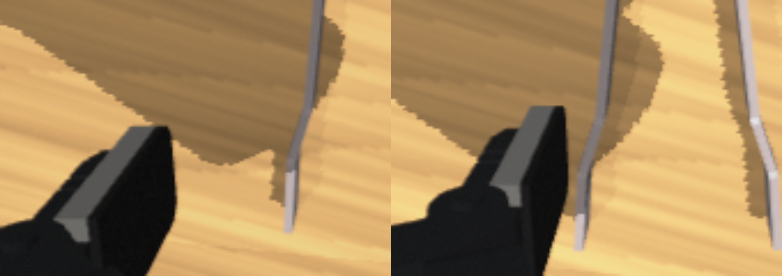

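The fingertips do appear about 25 mm behind the TCP when open and about 18 mm behind at a 50 mm opening. The first pick at TCP z = 0.02 therefore passed above the tongs. I retry about 30 mm lower, guarding on wrist force.

Call:
play_rows --targets "0 0 -1 0;0 0 -1 0;0 0 -1 0;0 0 -1 0;0 0 -1 0;0 0 -0.6 0;0 0 -0.2 0;0 0 0 0" --gripper 0

```text
clock: 13.15
eef_pos: [0.5122, -0.3636, 0.0103]
tcp_rot: [[-0.95, -0.312, 0.0], [-0.312, 0.95, -0.0], [-0.0, -0.0, -1.0]]
wrist_force: [-0.4, 0.7, -0.2]
opening: 0.0853
```

Call:
play_rows --targets "0 0 -0.2 0;0 0 -0.2 0;0 0 -0.2 0;0 0 0 0"

```text
clock: 13.65
eef_pos: [0.5118, -0.3633, -0.0023]
tcp_rot: [[-0.95, -0.312, -0.001], [-0.312, 0.95, 0.0], [0.001, 0.001, -1.0]]
wrist_force: [-0.5, -0.2, -0.6]
opening: 0.0856
```

Call:
play_rows --targets "0 0 -0.2 0;0 0 -0.2 0;0 0 0 0"

```text
clock: 14.02
eef_pos: [0.5118, -0.3633, -0.0103]
tcp_rot: [[-0.95, -0.312, -0.001], [-0.312, 0.95, 0.0], [0.001, 0.001, -1.0]]
wrist_force: [-0.1, -0.6, -0.5]
opening: 0.0853
```

Call:
play_rows --targets "0 0 0 0;0 0 0 0;0 0 0 0;0 0 0 0" --gripper 0.42

```text
clock: 14.52
eef_pos: [0.5132, -0.3642, -0.0081]
tcp_rot: [[-0.95, -0.313, 0.003], [-0.313, 0.95, -0.002], [-0.002, -0.003, -1.0]]
wrist_force: [-0.4, 0.7, 5.5]
opening: 0.0496
```

Call:
play_rows --targets "0 0 0.2 0;0 0 0.4 0;0 0 0.6 0;0 0 0.8 0;0 0 1 0;0 0 1 0;0 0 0.8 0;0 0 0 0"

```text
clock: 15.52
eef_pos: [0.513, -0.364, 0.0881]
tcp_rot: [[-0.95, -0.312, 0.003], [-0.312, 0.95, -0.002], [-0.003, -0.002, -1.0]]
wrist_force: [-1.5, 0.2, -2.4]
opening: 0.0495
```

Run:
```python
from h import *
s=arm.observe();print(s["eef_pos"],s["opening"],s["wrist_force"],s["ft_torque"])
cv2.imwrite("pics/w4.png",get_image("wrist"))
a=get_image("scene");cv2.imwrite("pics/sc4.png",a)
cv2.imwrite("pics/w4b.png",np.vstack([cv2.imread("pics/w4.png")[40:320,100:540],cv2.resize(a[230:380,120:350],(440,287))]))
```

```text
[ 0.513  -0.364   0.0881] 0.049469122371833145 [-1.5186  0.1614 -2.4301] [ 0.0338 -0.0127 -0.0565]
```

View pics/w4b.png

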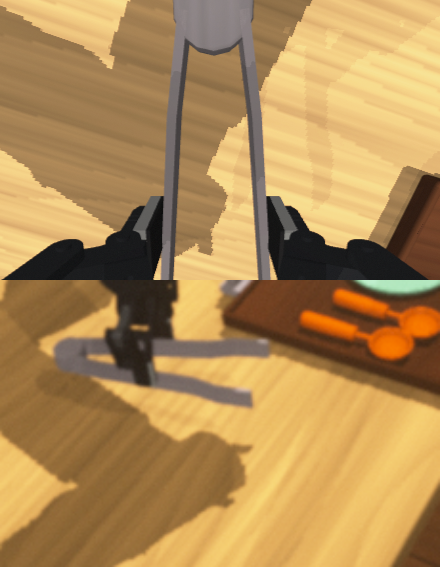

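The tongs are held and lifted, half squeezed, at an opening of about 50 mm. I carry them at the same yaw (18°) to above the roll. The roll is at (0.629, 0.0115), so the TCP target is about (0.5416, −0.017).

Call:
play_rows --targets "0 0.2 0.6 0;0 0.5 0.7 0;0.1 0.8 0.7 0;0.1 0.9 0.3 0;0.1 0.9 0 0;0.1 0.9 0 0;0.1 0.9 0 0;0.1 0.9 0 0"

```text
clock: 16.62
eef_pos: [0.524, -0.2421, 0.1319]
tcp_rot: [[-0.95, -0.312, -0.001], [-0.312, 0.95, 0.0], [0.0, 0.0, -1.0]]
wrist_force: [0.0, -0.5, -1.7]
opening: 0.0496
```

Call:
play_rows --targets "0.1 0.9 0 0;0.1 0.9 0 0;0.1 0.9 0 0;0.1 0.9 0 0;0.1 0.9 0 0;0.1 0.9 0 0;0.1 0.9 0 0;0.1 0.9 0 0"

```text
clock: 17.62
eef_pos: [0.5402, -0.0983, 0.1322]
tcp_rot: [[-0.95, -0.312, 0.0], [-0.312, 0.95, 0.0], [-0.0, 0.0, -1.0]]
wrist_force: [-0.7, 0.0, -0.6]
opening: 0.0493
```

Call:
play_rows --targets "0.1 0.9 0 0;0.1 0.8 0 0;0.1 0.7 0 0;0 0.5 0 0;0 0.2 0 0;0 0 0 0"

```text
clock: 18.38
eef_pos: [0.546, -0.0374, 0.1322]
tcp_rot: [[-0.95, -0.312, -0.0], [-0.312, 0.95, -0.0], [0.0, -0.0, -1.0]]
wrist_force: [-1.1, 0.4, -0.8]
opening: 0.0495
```

Run:
```python
from h import *
s=arm.observe();w=get_image("wrist");sc=get_image("scene");tp=get_image("top");print(s["eef_pos"],s["opening"],s["wrist_force"],s["tcp_rot"][:,1])
for n,i in(("w5",w),("sc5",sc),("tp5",tp)):cv2.imwrite(f"pics/{n}.png",i)
o=s["eef_pos"]+[0,0,.008];x=np.array([.95,.312,0]);y=np.array([-.312,.95,0])
pts=[o+x*110+y*0 if 0 else o+x*.110+y*.036+[0,0,.011],o+x*.110-y*.036+[0,0,.011],o-x*.09+[0,0,.022]]
roll=np.array([.629,.0115,.046])
for n in("scene","top","wrist"):
    K,P=cam(n,s);print(n,proj(K,P,pts+[roll]).round(1).tolist())
cv2.imwrite("pics/v5.png",np.vstack([cv2.resize(sc[120:280,230:430],(500,400),interpolation=2)[:300],cv2.resize(w[150:400,120:540],(500,298))]))
cv2.imwrite("pics/v5.png",np.hstack([cv2.resize(sc[120:280,230:430],(450,360),interpolation=2),cv2.resize(tp[120:280,250:400],(338,360),interpolation=2)]))
```

```text
[ 0.546  -0.0374  0.1322] 0.04951417852875716 [-1.1115  0.3951 -0.8487] [-0.3121  0.9501 -0.0001]
scene [[345.5, 170.7], [341.9, 187.9], [258.7, 168.3], [337.3, 209.7]]
top [[305.4, 154.1], [336.2, 145.4], [347.5, 234.5], [313.6, 169.6]]
wrist [[373.5, 422.4], [252.2, 422.3], [311.8, 49.0], [336.1, 295.5]]
```

View pics/v5.png

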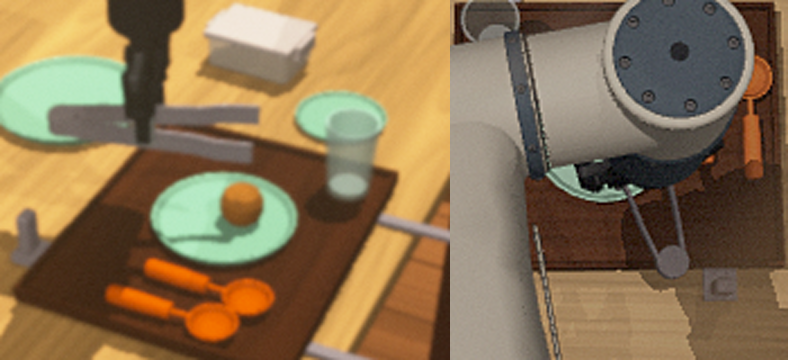

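The tongs in the scene view, tips at (344.7,171) and (341,187.6), match my projection to about 1 px: level, 8 mm above the TCP, and squeezed as modelled. I shift over the roll and descend.

Call:
play_rows --targets "-0.1 0.4 0 0;-0.1 0.5 0 0;0 0.1 0 0;0 0 -0.4 0;0 0 -0.7 0;0 0 -0.7 0;0 0 -0.5 0;0 0 0 0"

```text
clock: 19.52
eef_pos: [0.5413, -0.0177, 0.085]
tcp_rot: [[-0.95, -0.312, -0.002], [-0.312, 0.95, -0.0], [0.002, 0.0, -1.0]]
wrist_force: [-0.4, -0.2, -0.0]
opening: 0.05
```

Run:
```python
from h import *
s=arm.observe();sc=get_image("scene");print(s["eef_pos"],s["opening"],s["wrist_force"])
cv2.imwrite("pics/sc6.png",sc);w=get_image("wrist");cv2.imwrite("pics/w6.png",w)
o=s["eef_pos"]+[0,0,.008];x=np.array([.95,.312,0]);y=np.array([-.312,.95,0])
r=np.array([.629,.0115,0])-o;print("roll in tongs frame",r@x,r@y)
```

```text
[ 0.5413 -0.0177  0.085 ] 0.0499638674829406 [-0.3507 -0.1731 -0.0086]
roll in tongs frame 0.09238315885465312 0.00040201052729827065
```

Centred to within 0.5 mm. Down to TCP z ≈ 0.030.

Call:
play_rows --targets "0 0 -0.4 0;0 0 -0.6 0;0 0 -0.6 0;0 0 -0.6 0;0 0 -0.4 0;0 0 -0.15 0;0 0 0 0"

```text
clock: 20.5
eef_pos: [0.5422, -0.0175, 0.0312]
tcp_rot: [[-0.95, -0.312, 0.0], [-0.312, 0.95, -0.0], [-0.0, -0.0, -1.0]]
wrist_force: [-0.1, -0.1, -0.4]
opening: 0.0495
```

Run:
```python
from h import *
s=arm.observe();sc=get_image("scene");print(s["eef_pos"],s["opening"],s["wrist_force"])
cv2.imwrite("pics/v6.png",cv2.resize(sc[150:280,230:430],(780,507),interpolation=2))
```

```text
[ 0.5422 -0.0175  0.0312] 0.049471497718952 [-0.1493 -0.0881 -0.4063]
```

View pics/v6.png

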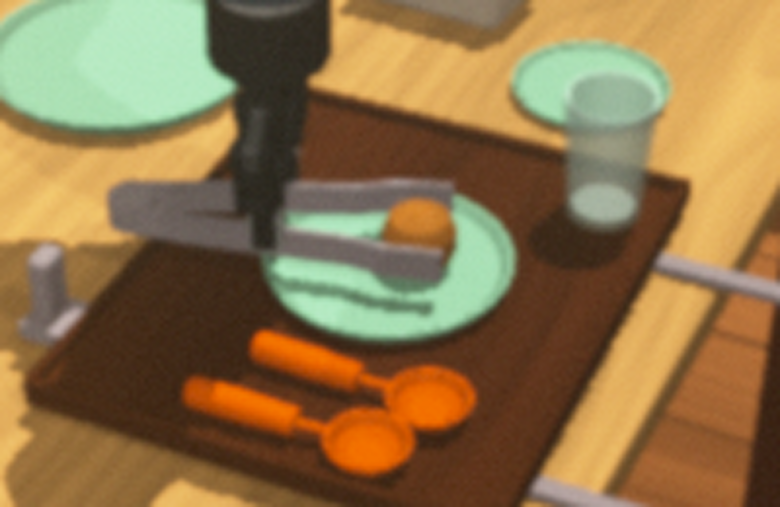

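The two heads straddle the roll at its widest, clear of the plate rim. I close onto it in stages.

Call:
play_rows --targets "0 0 0 0;0 0 0 0;0 0 0 0" --gripper 0.48 --force 40

```text
clock: 20.92
eef_pos: [0.5422, -0.0174, 0.0313]
tcp_rot: [[-0.95, -0.312, 0.0], [-0.312, 0.95, 0.0], [-0.0, -0.0, -1.0]]
wrist_force: [-0.5, 0.6, -1.1]
opening: 0.0445
```

Call:
play_rows --targets "0 0 0 0;0 0 0 0;0 0 0 0;0 0 0 0;0 0 0 0;0 0 0 0" --gripper 0.7

```text
clock: 21.68
eef_pos: [0.5421, -0.0175, 0.0312]
tcp_rot: [[-0.95, -0.312, 0.0], [-0.312, 0.95, 0.0], [-0.0, -0.0, -1.0]]
wrist_force: [0.0, 0.0, -0.5]
opening: 0.0387
```

Opening stalled at 38.7 mm (about 40 mm was expected when closed on the roll), so the roll is gripped. Lifting.

Call:
play_rows --targets "0 0 0.15 0;0 0 0.3 0;0 0 0.5 0;0 0 0.6 0;0 0 0.6 0;0 0 0.6 0;0 0 0.6 0;0 0 0.6 0"

```text
clock: 22.68
eef_pos: [0.5421, -0.0175, 0.111]
tcp_rot: [[-0.95, -0.312, 0.0], [-0.312, 0.95, 0.0], [-0.0, -0.0, -1.0]]
wrist_force: [0.2, -0.2, -1.6]
opening: 0.0388
```

Call:
play_rows --targets "0 0 0.5 0;0 0 0.3 0;0 0 0.2 0;0 0 0 0;0 0 0 0;0 0 0 0;0 0 0 0"

```text
clock: 23.55
eef_pos: [0.542, -0.0175, 0.13]
tcp_rot: [[-0.95, -0.312, -0.0], [-0.312, 0.95, -0.0], [0.0, 0.0, -1.0]]
wrist_force: [0.6, -0.2, -2.0]
opening: 0.0388
```

Run:
```python
from h import *
s=arm.observe();sc=get_image("scene");print(s["clock"],s["eef_pos"],s["opening"],s["wrist_force"])
v=cv2.resize(sc[80:280,230:430],(590,590),interpolation=2);cv2.imwrite("pics/v7.png",v)
K,P=cam("scene");q=proj(K,P,[.629,.0115,.046+s["eef_pos"][2]-.0312])[0];print("roll pred px",q,(q-[230,80])*2.95)
```

```text
23.55 [ 0.542  -0.0175  0.13  ] 0.03881045543429385 [ 0.5517 -0.2299 -1.9689]
roll pred px [337.9413 175.9805] [318.4269 283.1425]
```

View pics/v7.png

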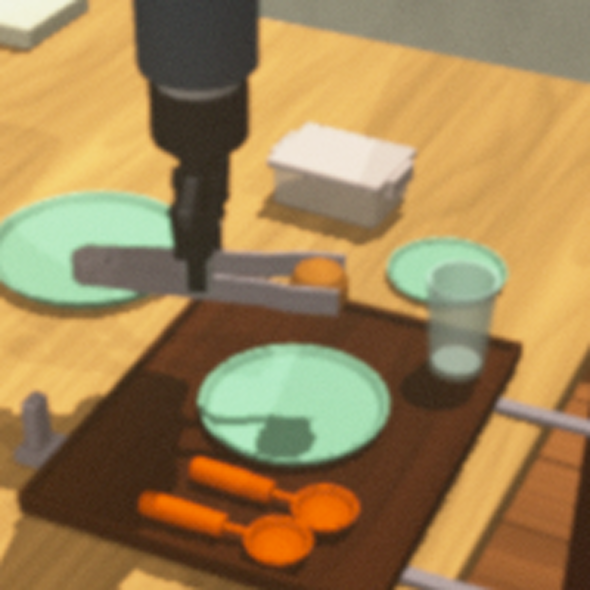

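The roll is up in the tongs at crop (320,278), against a predicted (318,283). The plate is empty, the tumbler stands, and the tray is out. Handing in.

```bash
python3 -c "
from cell import arm
print(arm.finish_job()); s=arm.observe(); print(s['clock'],s['eef_pos'],s['opening'])"
```

```text
the job is handed in; nothing more can be done
None
the job is handed in; nothing more can be done
```

I pulled the tray out by its lever and left it there, then picked up the tongs, closed them on the roll and lifted it about 99 mm. I handed the job in at about 23.6 s; it gave no verdict.

**What the last checks showed**
- **Tray:** it came out 80.0 mm and would go no farther when I pulled another 5 mm and the force rose to 22 N. A camera measurement of the tray edge disagreed, giving 90 mm. I set that down to the gripper's shadow and relied on the stop.
- **Roll:** in the last picture it is held in the tongs within about 5 px (in the 3× crop) of where I predicted, its underside about 0.12 m up. The opening held steady at 38.8 mm. I could not read the head contact forces directly.
- **Everything else:** the plate is empty and still on the tray, the tumbler and container are standing, and both spoons are on the tray.

**What went wrong:** my first try at the tongs missed and passed above them. In the wrist camera the fingertips sit about 20 to 25 mm behind the TCP, not 17 mm ahead of it as stated. Going about 30 mm lower picked them up on the second try.

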